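# Refit the control knob of an inspection-lamp console

### The arm

A 6-joint arm with a two-finger parallel gripper is mounted at the origin on the work surface. World frame = base frame: x ahead of the robot, y to its left, z up, the work surface at z = 0. Lengths are in m, angles in degrees, forces in N, time in s.
With the tool pointing down it reaches from about 0.25 to 0.725 m from the base axis. Payload 9.7 kg.
Tool frame: the origin (TCP) lies on the centre line of the jaws, within the pads' length; the fingertips stand bot.nose_length ahead of it and the grasp point (between the pads) lies 11 mm behind it (bot.nose_length is the distance from the TCP to the fingertips, in m); z points along the fingers, y is the line along which they close (so a half turn about z gives the same grasp; the last joint's range is limited). The gripper opens to 85 mm and grips with 20 to 120 N. Pads are 22 mm wide; open, the fingers measure 114 mm over their backs; the gripper's body (76 mm by 85 mm) begins 54 mm behind the grasp point. The pads swing forward as they close: fully open they stand 13 mm farther back than shut.
Start: joints at [-72.594, 4.979, 10.078, 95.1, 0, 90], TCP at [0.165, -0.525, 0.239] pointing down, gripper open.
Joint ranges: [-179.16, 179.16], [-48.56, 103.87], [-65.8, 70.77], [-126.05, 130.52], [-82.76, 87.17], [-180, 180]. Speed limits (degrees/s): [127.2, 127.2, 147.25, 180, 180, 180].

### API

Orientations are given as [roll, pitch, yaw] about the fixed x, y, z axes, in that order (R = Rz(yaw) Ry(pitch) Rx(roll)).
In Python, from workcell import bot gives the robot as it stands. The module is installed in compiled form; this text tells all that it offers.
- The arm moves only by the shell command python3 -m inch 'ROWS' [OPENING] [FORCE]. ROWS is JSON, a list of rows, each a list of 4 numbers: the shift along the world's x, y, z in cm, then the turn about the world's z in degrees. A call has exactly 8 rows; each row is the pose to reach, as a shift and turn from the pose commanded when the call began; what a row does not reach only later rows make up. A row lasts 1/8 s, in which the tool goes at most 62.5 mm and 10.7 degrees, less where a joint would pass 70% of its speed; a pose out of reach is approached as far as the arm can. A call with a gripper value outside its range is refused whole. OPENING is the finger opening in cm, from 0 to 8.54, set as the call begins (- or left out, the last holds). The fingers move at their own pace and stop on an object; FORCE is the grip in N (left out, the last holds). Time passes only in rows, so rows that repeat a pose let the fingers close, or fill a call up. It gives the time, the measured TCP pose, the force, the opening and the grip force at its end, in the units of the state.
- bot.get_obs(): the state, without advancing time (a new reading comes with each control period).
- bot.camera(name): name is "scene" or "top" or "wrist"; returns a dict with "img" (420x560x3 uint8, red, green, blue), "fovy" (degrees; the focal length in pixels is half the picture's height over the tangent of half this angle, whatever the lens; pixels are square), "cx", "cy" (the principal point, pixels), "R" (3x3) and "t" (3): a world point X has camera coordinates R X + t; the wrist camera has in their place "mount" (4x4, takes a point from camera to tool coordinates, whose origin is the TCP and whose axes are the flange's). Camera axes: x right, y down, z forward; pixel columns grow to the right and rows downward; lengths in m; the calibration is good to about 2 mm. A picture is of the moment at which its call begins: read the wrist's pose just before it. There is no depth.
- bot.job_done(): hands the job in; it is judged then, once.
Trained networks look in a picture, given as the dict that the camera call returned (one of the last four; its "shot" number tells which), for a name from the list of things; names that differ only in an ending like _2 or _b are one class to them, and where a whole thing is asked for, a point or a joint stands for the part that bears it (a point fixed in the world has none). Each returns a list of dicts, best first, with "score" (0 to 1); they miss things now and then, are a little off and sometimes report something else, mostly with a low value. They report only what shows in the picture. A call takes as long as a camera call.
- bot.find_in(thing, picture): "point" ([column, row] in pixels, amid what is visible of it).
- bot.landmark_of(thing, picture): "point" ([column, row] in pixels: a listed point, or the origin of a listed thing).
The state is a dict: "time": time; "q": joint angles; "qd": joint speeds; "joint_efforts": joint torques, N m; "ee_pos": TCP position; "tcp_rot": TCP orientation; "wrist_force": force on the tool from outside, world axes, zero at the start; "torque": the same for the moment, N m; "opening": finger opening in m; "grasp_force": force on a finger pad.
Only numpy, scipy, OpenCV 4.12 (cv2) and the standard library are available. Lean on these libraries where they do the work, as an engineer would, in place of code of your own. Each camera call takes 0.05 s, during which the arm holds its last target. There are 200 camera calls.

### The job

The control knob has come off the bare D-shaped spindle on the lamp console and lies in the white tray. Put it back on: feel for the flat of the spindle, press the knob fully home until it snaps, without forcing it, then turn it anticlockwise to the off stop and let go. Leave the other knob as it is set and everything else where it is.

Things in the scene. Friction and masses are not known exactly. Their poses are not given: they have to be found in the camera images.
- knob: The loose dark control knob, solid steel, about 270 g, standing upright in the tray, bore down: a round skirt 46 mm in diameter and 8 mm high; on it a grip bar 18 mm wide, from 8 to 38 mm above the underside, its plain end 21 mm behind the axis, its pointed nose (white line on top) 29 mm ahead. Origin: centre of the underside; z up along the axis, +x along the bar to the nose.
- knob_grip (a point): Point on the knob's axis in its grip bar, 30 mm above the underside, 8 mm below the bar's top, 22 mm above the skirt. Axes as knob. Pinch the bar across its 18 mm width (along y).
- knob_base (a point): Centre of the knob's underside and of its bore's mouth. Axes as knob. The bore is 13 mm wide, 18 mm deep, mouth flared to 18 mm; it is round for the first 4 mm, then D-shaped, its flat 2.15 mm off the axis on the nose's side: it passes only when the nose points the way the spindle's flat faces, within about 0.2 rad. Opposite sits a spring that snaps into the spindle's groove (push about 10 N).
- knob_pointer (a point): Point level with the knob's underside, 22 mm from its axis on the nose's side: shows where the knob points.
- spindle_base (a point): Point on the bare spindle's axis at its scale plate's top face. z up along the spindle, x and y as the console. Knob underside above this: 16 mm when its bore rests on the spindle's end not lined up (15 mm pressed), 2 mm fully home. Lined up, it drops freely from 16 to about 12.5 mm, then meets the spring, which snaps in below 5 mm. Fitted, the knob has play of 0.1 to 0.2 rad either way.
- spindle_tip (a point): Centre of the bare spindle's end, 20 mm above spindle_base. Vertical steel rod, 12 mm in diameter, a flat along all its length 2 mm off the axis. It turns with a drag of 0.04 N m, more than a lightly pressed knob exerts, and stays put. End stop at off, where the flat faces off_mark. It was left 0.6 to 2.3 rad clockwise of off; just where is not measured (these axes do not turn with it).
- off_mark (a point): The off position on the bare spindle's scale, at the end of the spindle's anticlockwise travel (seen from above): level with the plate's top, 22 mm from the axis, 150 degrees anticlockwise from spindle_base's +x. The printed off bar, the longest tick, lies farther out on the same line. At off the knob's pointer is over this point.
- dial: The bare spindle's round aluminium scale plate with the spindle, 76 mm in diameter, 3 mm thick, on the console's top. Origin: centre of the plate's underside; axes as the console.
- console: Fixed grey lamp console, 190 mm (x) by 300 mm (y), 64 mm high, with two scale plates on its steel top, 110 mm apart along y; either may be the one with the bare spindle. Origin: centre of its underside; front faces -x.
- knob2_pointer (a point): Point 22 mm from the axis on the nose's side, level with the underside, of the knob (same shape) that is still fitted on the console's other scale plate. It turns if it is touched; leave it.
- tray: Fixed shallow white plastic tray, 170 mm (x) by 240 mm (y), 12 mm high, walls and floor 3 mm thick; the knob stands on its floor. Origin: centre of its underside.
- tweezers: Steel tweezers, 120 x 14 x 5 mm, lying in the tray (origin: centre of its underside; bystander, leave it where it is).
- vial: Small capped glass jar, 28 mm diameter, 45 mm tall, standing in the tray (origin: centre of its underside; bystander, leave it where it is).
- torch: Black hand torch, 130 mm long, 38 mm head, lying on the bench (origin: centre of its underside; bystander, leave it where it is).
- caster: Loose swivel caster standing on its 70 x 62 mm steel plate with its white wheel on top, 104 mm tall (origin: centre of its underside; bystander, leave it where it is).
- driver: Screwdriver lying on the bench (origin: centre of its underside; bystander, leave it where it is).
- spray: White bottle, 64 mm diameter, 170 mm tall (origin: centre of its underside; bystander, leave it where it is).
- wipes: White pack of wipes, 115 x 210 x 45 mm (origin: centre of its underside; bystander, leave it where it is).

How it is judged (in metres and radians):
On the way:
1. the knob is pressed fully home on the bare spindle (z of knob_base in the frame of spindle_base between 0 and 0.0035 m and horizontal distance between knob_base and spindle_base below 0.003 m and angle between knob_base's own z axis and vertical below 0.08 rad), for 0.2 s.
At the end, for the whole second after the job is handed in: The knob sits fully home on the spindle (underside no more than 3.5 mm above the scale plate, where fully home is 2 mm; axis within 3 mm; upright within 0.08 rad), its pointer is within 8 mm of the off mark, and it is at rest (all of step 1 and horizontal distance between knob_pointer and off_mark below 0.008 m and linear speed of knob below 0.01 m/s); the robot touches nothing.
It fails at once if the knob is forced: over 25 N on the spindle while not lined up, or over 60 N of contact in all ((contact force between knob and dial above 25 N and z of knob_base in the frame of spindle_base above 0.0135 m) or contact force between knob and dial above 60 N).
It fails at once if the fitted knob on the other scale is turned by more than 6 mm at its pointer (distance of knob2_pointer from where it was at the start of the episode above 0.006 m).
It fails at once if a bystander is shifted by more than 20 mm (distance of any of tweezers, vial, torch, caster, driver, spray, wipes from where it was at the start of the episode above 0.02 m).
It also fails if it takes over 59 s, if anything falls off the work surface, if the arm or the gripper's body presses on something with over 40 N, if the wrist force passes 120 N, or if a joint passes its speed limit or range.

## Working session

There is one attempt and no reset: what is moved stays moved. The work goes in short steps, Python scripts to look and compute and a shell command to move; the robot and the scene stay as the last step left them, time stands still between calls to the robot, and variables do not carry over. Pictures are saved under pics/ and viewed, at most 10 in all, crops included, and the job is handed in when it is done.

```bash
mkdir -p pics; cat > h.py <<'E'
import numpy as np, cv2
from workcell import bot
from scipy.spatial.transform import Rotation as Ro
def cam(n):
    o=bot.get_obs(); p=bot.camera(n)
    f=p["img"].shape[0]/2/np.tan(np.radians(p["fovy"])/2)
    if n=="wrist":
        T=np.eye(4); T[:3,:3]=Ro.from_euler('xyz',o["tcp_rot"],degrees=True).as_matrix(); T[:3,3]=o["ee_pos"]
        M=T@np.array(p["mount"]); Rw=M[:3,:3]; c=M[:3,3]
    else:
        Rw=np.array(p["R"]).T; c=-Rw@np.array(p["t"])
    return p,f,Rw,c
def ray(C,uv,z):
    p,f,Rw,c=C; d=Rw@np.array([(uv[0]-p["cx"])/f,(uv[1]-p["cy"])/f,1]); return c+d*(z-c[2])/d[2]
def proj(C,X):
    p,f,Rw,c=C; v=Rw.T@(np.array(X)-c); return np.array([p["cx"]+f*v[0]/v[2],p["cy"]+f*v[1]/v[2]])
def save(C,name,crop=None,s=1):
    im=C[0]["img"][:,:,::-1]
    if crop: im=im[crop[1]:crop[3],crop[0]:crop[2]]
    cv2.imwrite("pics/"+name,cv2.resize(im,None,fx=s,fy=s,interpolation=cv2.INTER_CUBIC))
E
python3 - <<'E'
from h import *
print(bot.get_obs(),bot.nose_length)
Z=dict(knob=.003,knob_grip=.033,knob_pointer=.003,spindle_base=.067,spindle_tip=.087,off_mark=.067,console=0,knob2_pointer=.069,tray=0,tweezers=.003,vial=.003,torch=0,caster=0,driver=0,spray=0,wipes=0)
for n in("top","scene"):
    C=cam(n); save(C,n+"0.png"); print(n,C[3].round(3))
    for k,z in Z.items():
        r=bot.landmark_of(k,C[0])[:2]
        for a in r: print(k,np.round(a["score"],2),np.round(a["point"]),ray(C,a["point"],z).round(4))
E
python3 - <<'E'
import cv2,numpy as np
a=cv2.imread('pics/top0.png');b=cv2.imread('pics/scene0.png')
cv2.imwrite('pics/both.png',cv2.resize(np.vstack([a,b]),(400,600)))
E
```

```text
{'time': 0.0, 'q': array([-7.25935557e+01,  5.01148112e+00,  1.00338069e+01,  9.50998412e+01,
       -1.78187908e-03,  9.00012649e+01]), 'qd': array([ 0.06546301,  0.02872459, -0.07096959,  0.07471009, -0.09684932,
        0.02893513]), 'joint_efforts': array([-1.44079437e-03, -5.20392323e+01,  4.64796066e+01,  1.66853325e-02,
       -6.60694172e-05, -2.81982757e-06]), 'ee_pos': array([ 0.16445618, -0.52460235,  0.23857361]), 'tcp_rot': array([-1.79922485e+02,  1.78358879e-03,  1.74051817e+01]), 'wrist_force': array([-0.3483971 ,  0.58636314,  0.0611176 ]), 'torque': array([-0.04399287,  0.05401137, -0.00683626]), 'grasp_force': 0.0, 'opening': 0.08550149841364135} 0.008
top [0.398 0.064 1.355]
knob 0.64 [377. 248.] [ 0.4534 -0.276   0.003 ]
knob_grip 0.7 [376. 253.] [ 0.4364 -0.2655  0.033 ]
knob_pointer 0.69 [367. 244.] [ 0.4663 -0.2417  0.003 ]
spindle_base 0.95 [276. 216.] [0.5422 0.0629 0.067 ]
spindle_base 0.27 [354. 156.] [ 0.7432 -0.1844  0.067 ]
spindle_tip 0.59 [278. 214.] [0.5467 0.0566 0.087 ]
spindle_tip 0.34 [259. 213.] [0.5464 0.1154 0.087 ]
off_mark 0.85 [276. 221.] [
[... 898 characters left out ...]
3 ]
knob_pointer 0.42 [158. 318.] [ 0.4624 -0.3582  0.003 ]
spindle_base 0.9 [280. 210.] [0.5439 0.0691 0.067 ]
off_mark 0.81 [276. 208.] [0.53   0.0728 0.067 ]
console 0.72 [293. 218.] [0.5593 0.1156 0.    ]
knob2_pointer 0.68 [300. 187.] [0.5424 0.1827 0.069 ]
tray 0.72 [176. 306.] [ 0.4759 -0.3062  0.    ]
tweezers 0.78 [158. 317.] [ 0.4599 -0.3564  0.003 ]
tweezers 0.67 [180. 288.] [ 0.4455 -0.2621  0.003 ]
vial 0.68 [168. 341.] [ 0.5282 -0.3905  0.003 ]
torch 0.86 [295. 136.] [0.3444 0.4585 0.    ]
torch 0.49 [183. 285.] [ 0.445  -0.2492  0.    ]
caster 0.6 [294. 332.] [ 0.7691 -0.2005  0.    ]
spray 0.79 [215. 388.] [ 0.6967 -0.4123  0.    ]
wipes 0.7 [356. 149.] [0.5659 0.5163 0.    ]
```

View pics/top0.png

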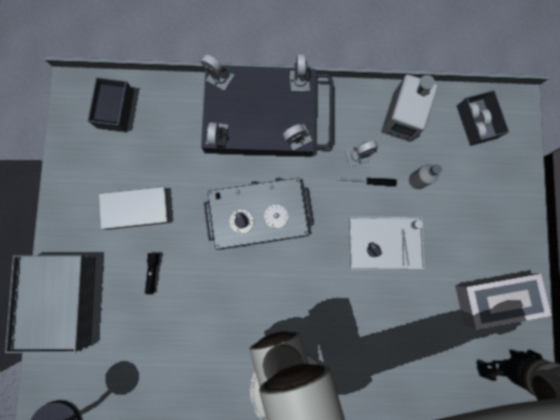

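The top view shows the knob in the tray at about (374,249), its nose up-left. The bare spindle is on the right-hand plate (276,216) and the fitted knob on the left plate (240,221). I'll go above the knob and look.

```bash
python3 -m inch '[[4,4,0,0],[8,8,0,0],[12,12,0,0],[16,16,0,0],[20,20,0,0],[24,23,0,0],[28,26,0,0],[28,26,0,0]]' 8.5 60
python3 - <<'E'
from h import *
C=cam("wrist"); save(C,"w1.png"); print(C[3],C[2].round(2))
for k,z in dict(knob=.003,knob_grip=.033,knob_base=.003,knob_pointer=.003,tweezers=.003,vial=.003,tray=0).items():
    for a in bot.landmark_of(k,C[0])[:2]: print(k,np.round(a["score"],2),np.round(a["point"]),ray(C,a["point"],z).round(4))
E
```

```text
time: 2.7
ee_pos: [0.4465, -0.2628, 0.2388]
tcp_rot: [-180.0, 0.0, 17.6]
wrist_force: [0.3, -0.5, 0.1]
opening: 0.0851
grasp_force: 0.0
[ 0.52652334 -0.23777499  0.37249702] [[ 0.3  -0.9  -0.31]
 [-0.95 -0.29 -0.1 ]
 [ 0.    0.33 -0.94]]
knob 0.59 [279. 168.] [ 0.4493 -0.2639  0.003 ]
knob_grip 0.64 [277. 175.] [ 0.4485 -0.2622  0.033 ]
knob_base 0.94 [278. 169.] [ 0.4475 -0.2627  0.003 ]
knob_pointer 0.73 [264. 151.] [ 0.4616 -0.2436  0.003 ]
tweezers 0.64 [372. 185.] [ 0.4613 -0.3633  0.003 ]
vial 0.6 [435. 129.] [ 0.5353 -0.4014  0.003 ]
tray 0.62 [320. 155.] [ 0.4745 -0.3003  0.    ]
```

View pics/w1.png

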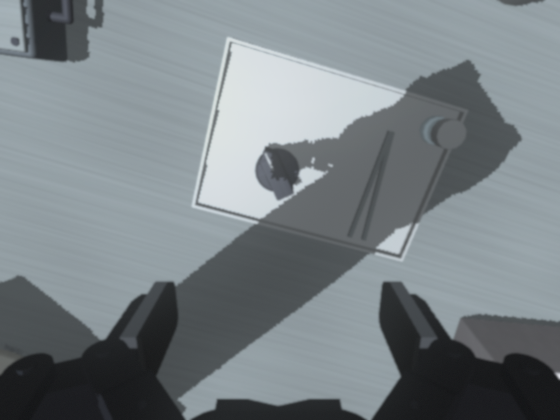

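The knob is at about (278,168), with the white line towards its nose at (266,150), so the nose is at about 54° in the world. The tweezers and vial are well clear. I'll turn to match, descend part way, and look again.

```bash
python3 -m inch '[[0.1,0,-2,10],[0.1,0,-5,20],[0.1,0,-8,30],[0.1,0,-10,36],[0.1,0,-11,36],[0.1,0,-11,36],[0.1,0,-11,36],[0.1,0,-11,36]]' 5 60
python3 - <<'E'
from h import *
C=cam("wrist"); 
for k,z in dict(knob=.003,knob_grip=.033,knob_base=.003,knob_pointer=.003).items():
    for a in bot.landmark_of(k,C[0])[:1]: print(k,np.round(a["score"],2),np.round(a["point"]),ray(C,a["point"],z).round(4))
u=proj(C,[.448,-.263,.03]);print(u); x,y=int(u[0]),int(u[1]); cr=[max(x-100,0),max(y-75,0),x+100,y+75];print(cr); save(C,"w2.png",cr,4)
E
```

```text
time: 4.1
ee_pos: [0.4459, -0.2651, 0.1301]
tcp_rot: [179.9, -0.0, 53.4]
wrist_force: [-0.3, 0.5, 0.2]
opening: 0.0498
grasp_force: 0.0
knob 0.78 [276. 195.] [ 0.4478 -0.2598  0.003 ]
knob_grip 0.66 [280. 214.] [ 0.4476 -0.2653  0.033 ]
knob_base 0.84 [276. 198.] [ 0.4467 -0.2624  0.003 ]
knob_pointer 0.78 [278. 171.] [ 0.4603 -0.2463  0.003 ]
[278.4626189  209.57910767]
[178, 134, 378, 284]
```

View pics/w2.png

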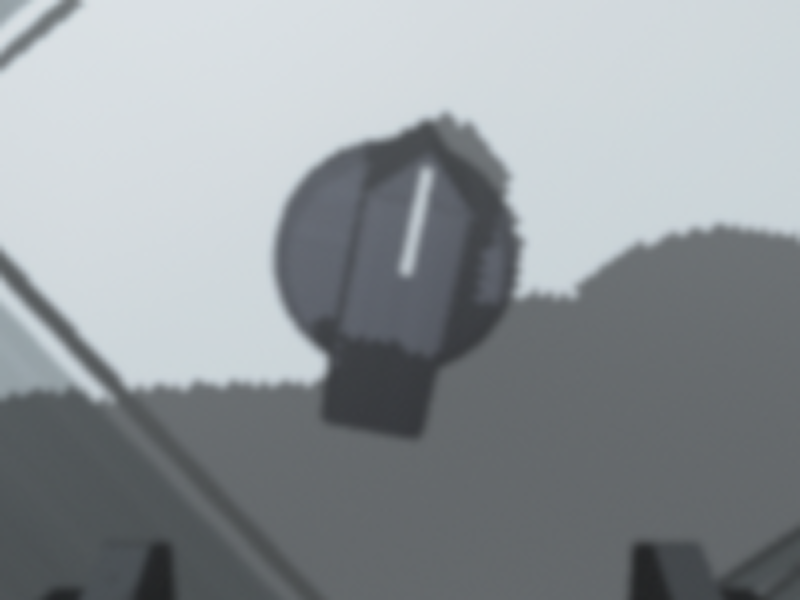

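The nose points up and slightly right. The white line runs from pixel (279,202) to (285,176).

```bash
python3 - <<'E'
from h import *
C=cam("wrist"); P=lambda u,v,z:ray(C,[178+u/4,134+v/4],z)
for a,b in(((405,272),(428,168)),((325,420),(368,190)),((422,437),(474,212))):
    A=P(*a,.041);B=P(*b,.041);d=B-A;print(A.round(4),B.round(4),np.degrees(np.arctan2(d[1],d[0])),np.hypot(*d[:2]))
print((P(325,420,.041)+P(422,437,.041))/2,P(428,125,.041))
print(bot.get_obs()["ee_pos"])
E
```

```text
[ 0.4536 -0.2556  0.041 ] [ 0.4668 -0.2439  0.041 ] 41.55864570149509 0.01768832472517462
[ 0.4271 -0.2686  0.041 ] [ 0.457  -0.2411  0.041 ] 42.693603486880676 0.04060897509994376
[ 0.4384 -0.2809  0.041 ] [ 0.4684 -0.2541  0.041 ] 41.730252535486244 0.040237447746455234
[ 0.43277354 -0.274721    0.041     ] [ 0.470876   -0.23827884  0.041     ]
[ 0.44560406 -0.26481457  0.129416  ]
```

```bash
python3 -m inch '[[0.24,0.28,-3,-6],[0.24,0.28,-6,-11.4],[0.24,0.28,-8.5,-11.4],[0.24,0.28,-10,-11.4],[0.24,0.28,-10.6,-11.4],[0.24,0.28,-10.6,-11.4],[0.24,0.28,-10.6,-11.4],[0.24,0.28,-10.6,-11.4]]' 5 80
python3 -m inch '[[0,0,0,0],[0,0,0,0],[0,0,0,0],[0,0,0,0],[0,0,0,0],[0,0,0,0],[0,0,0,0],[0,0,0,0]]' 0 80
```

```text
time: 5.4
ee_pos: [0.4483, -0.2623, 0.024]
tcp_rot: [179.9, -0.0, 42.0]
wrist_force: [-0.5, -0.2, -0.5]
opening: 0.05
grasp_force: 0.0
time: 6.4
ee_pos: [0.4481, -0.2621, 0.0237]
tcp_rot: [180.0, -0.0, 42.0]
wrist_force: [-0.8, 0.2, 4.8]
opening: 0.017
grasp_force: 79.0
```

```bash
python3 -m inch '[[0,0,4,0],[0,0,9,0],[0.5,4,13.6,0],[1,10,13.6,0],[2,16,13.6,0],[2.8,22,13.6,0],[2.8,26.6,13.6,0],[2.8,26.6,13.6,0]]'
python3 - <<'E'
from h import *
C=cam("wrist"); save(C,"w3.png"); print(bot.get_obs()["ee_pos"],bot.get_obs()["wrist_force"])
for k,z in dict(spindle_base=.067,spindle_tip=.087,off_mark=.067,dial=.064,knob2_pointer=.069,knob_base=.14,knob_grip=.17,knob_pointer=.14).items():
    for a in bot.landmark_of(k,C[0])[:2]: print(k,np.round(a["score"],2),np.round(a["point"]),ray(C,a["point"],z).round(4))
E
```

```text
time: 7.4
ee_pos: [0.4755, 0.0067, 0.1585]
tcp_rot: [-179.9, 0.0, 42.2]
wrist_force: [-0.5, -1.0, -2.1]
opening: 0.0166
grasp_force: 79.1
[0.47556382 0.0052317  0.15858962] [-0.34234398 -0.66538246 -3.23954093]
spindle_base 0.55 [285.  77.] [0.544 0.063 0.067]
spindle_base 0.55 [279. 305.] [ 0.4261 -0.0397  0.067 ]
spindle_tip 0.59 [284.  80.] [0.5416 0.062  0.087 ]
off_mark 0.56 [253.  95.] [0.5232 0.0702 0.067 ]
dial 0.93 [283.  78.] [0.5426 0.0632 0.064 ]
dial 0.75 [273. 231.] [0.4654 0.002  0.064 ]
knob_grip 0.72 [279. 306.] [0.4767 0.0069 0.17  ]
knob_grip 0.17 [497. 384.] [ 0.5108 -0.0893  0.17  ]
knob_pointer 0.87 [275. 230.] [0.4905 0.0219 0.14  ]
```

View pics/w3.png

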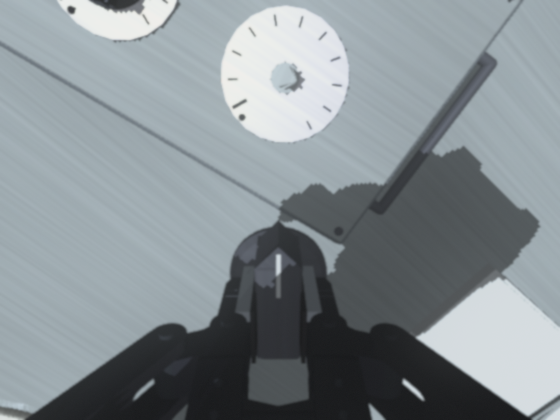

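The dial disc is at about (285,75) with the spindle at (286,78) and the off bar at (240,104). The knob is held straight, its nose up at (279,222). I'll take a close crop for the flat and fit ellipses for the centres.

```bash
python3 - <<'E'
from h import *
C=cam("wrist"); save(C,"w4.png",[215,0,355,145],4)
g=cv2.cvtColor(C[0]["img"],cv2.COLOR_RGB2GRAY)
m=cv2.inRange(g,215,255); n,l,s,c=cv2.connectedComponentsWithStats(m)
i=l[55,262]; print("lab",i,s[i],g[55,262],g[20,400])
if i:
    ct=max(cv2.findContours((l==i).astype(np.uint8),0,1)[0],key=cv2.contourArea); ct=cv2.convexHull(ct)
    W=np.array([ray(C,p,.067)[:2] for p in ct[:,0,:]])
    (x,y),r=cv2.minEnclosingCircle(W.astype(np.float32)); A=np.c_[2*W,np.ones(len(W))]; q=np.linalg.lstsq(A,(W**2).sum(1),rcond=None)[0]
    print("plate",x,y,r,q[:2],np.sqrt(q[2]+q[0]**2+q[1]**2))
    ob=ray(C,(240,104),.067)[:2]-q[:2]; print("off ang",np.degrees(np.arctan2(ob[1],ob[0])),np.hypot(*ob))
# skirt in hand: leftmost/rightmost edge
tc=bot.get_obs()["ee_pos"]; print(tc)
for u in((231,265),(326,265),(279,224)): print(ray(C,u,tc[2]-.0207+.008)[:2]-tc[:2])
E
```

```text
lab 2 [  215     3   127   136 12109] 234 165
plate 0.5430949926376343 0.06306933611631393 0.03743841126561165 [0.54316607 0.06317157] 0.037194250609028326
off ang 168.19528512936097 0.028600826410654312
[0.47594368 0.00338978 0.15925326]
[-0.00940226  0.01997392]
[ 0.0195112  -0.01225232]
[0.02011395 0.01710031]
```

View pics/w4.png

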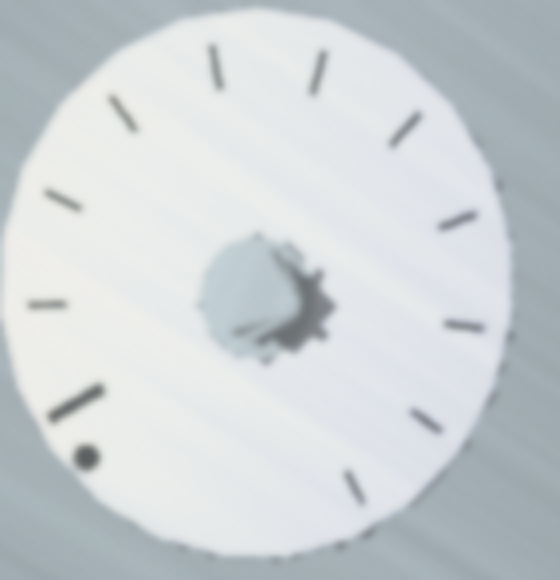

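```bash
python3 - <<'E'
from h import *
C=cam("wrist"); 
print(proj(C,[.5433,.0632,.067]),proj(C,[.5433,.0632,.087]))
for dx,dy in((.006,0),(0,.006),(-.006,0),(0,-.006)): print(((proj(C,[.5433+dx,.0632+dy,.087])-[264,55])*14).round(),)
im=C[0]["img"][55:97,264:308]; im=cv2.resize(im,None,fx=14,fy=14,interpolation=cv2.INTER_LANCZOS4).astype(float)
im=np.clip((im-60)*1.25,0,255)
cv2.imwrite("pics/w5.png",im[:,:,::-1])
P=lambda u,v:ray(C,[215+u/4,v/4],.067)
a,b=P(50,416),P(102,388)
d=a-np.array([.5433,.0632,.067]);print("off bar",np.degrees(np.arctan2(d[1],d[0])));d=b-np.array([.5433,.0632,.067]);print(np.degrees(np.arctan2(d[1],d[0])))
E
```

```text
[278.49853317  74.03624361] [278.56751775  72.9237282 ]
[310. 125.]
[ 87. 138.]
[100. 375.]
[320. 362.]
off bar 160.7315624586999
161.4183785137722[ WARN:0@0.644] global loadsave.cpp:1063 imwrite_ Unsupported depth image for selected encoder is fallbacked to CV_8U.
```

View pics/w5.png

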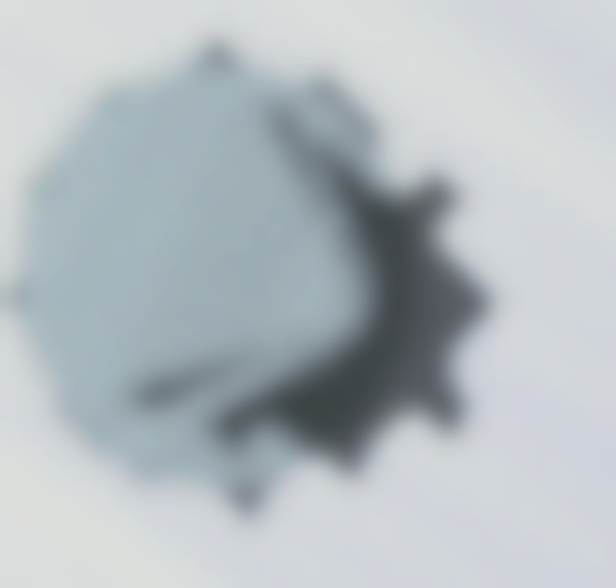

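The off bar is at about 161° in the world, so the flat must lie between about 29° and 127°. The picture doesn't show the flat clearly, so I'll feel for it. First I'll check where the knob sits in the hand.

```bash
python3 - <<'E'
from h import *
C=cam("wrist"); o=bot.get_obs(); tc=o["ee_pos"]; yaw=np.radians(o["tcp_rot"][2]); print(tc,o["tcp_rot"],o["time"])
ex=np.array([np.cos(yaw),np.sin(yaw)]); ey=np.array([-ex[1],ex[0]])
for k,h in dict(knob=0,knob_base=0,knob_grip=.03,knob_pointer=0,spindle_tip=0,spindle_base=0).items():
    z=tc[2]-.0207+h
    if 'spindle' in k: z=.087 if 'tip' in k else .067
    for a in bot.landmark_of(k,C[0])[:2]:
        X=ray(C,a["point"],z)[:2]; print(k,round(a["score"],2),np.round(a["point"]),X.round(4),"along",((X-tc[:2])@ex).round(4),"left",((X-tc[:2])@ey).round(4))
# model overlay: skirt top circle front edge & white-line ends for along-offsets
for off in(-.002,0,.002):
    q=lambda r,h:proj(C,np.r_[tc[:2]+ex*(off+r),tc[2]-.0207+h]).round(1)
    print(off,"skirt front",q(.023,.008),"nose top",q(.029,.038),"nose bottom",q(.029,.008))
g=cv2.cvtColor(C[0]["img"],cv2.COLOR_RGB2GRAY); print(g[212:300:2,278].tolist()); print(g[212:300:2,250].tolist())
E
```

```text
[0.47593042 0.00363253 0.15927124] [-1.79997589e+02  1.00085856e-03  4.19665792e+01] 8.0
knob 0.6 [279. 270.] [0.4761 0.0029] along -0.0004 left -0.0007
knob_base 0.74 [276.  75.] [0.5406 0.0626] along 0.0875 left 0.0006
knob_grip 0.58 [279. 303.] [0.4771 0.0036] along 0.0008 left -0.0008
knob_pointer 0.75 [274. 233.] [0.489  0.0172] along 0.0188 left 0.0014
knob_pointer 0.23 [279.  76.] [0.5414 0.0614] along 0.0873 left -0.0008
spindle_tip 0.86 [278.  71.] [0.5435 0.0643] along 0.0908 left -0.0001
spindle_tip 0.41 [281.  74.] [0.544 0.062] along 0.0897 left -0.0021
spindle_base 0.57 [280.  73.] [0.5442 0.0631] along 0.0905 left -0.0014
-0.002 skirt front [277.4 235.4] nose top [277.2 253. ] nose bottom [277.3 222.7]
0 skirt front [277.4 231.2] nose top [277.2 247.9] nose bottom [277.3 218.4]
0.002 skirt front [277.3 227. ] nose top [277.2 242.8] nose bottom [277.3 214.1]
[160, 136, 129, 127, 120, 72, 58, 58, 57, 58, 57, 56, 56, 56, 55, 54, 54, 58, 80, 89, 94, 158, 210, 213, 212, 212, 212, 212, 212, 212, 212, 206, 163, 114, 106, 106, 106, 106, 106, 106, 106, 105, 102, 72]
[170, 171, 171, 172, 170, 169, 167, 167, 167, 168, 161, 126, 80, 88, 90, 91, 90, 93, 97, 100, 99, 99, 97, 79, 61, 61, 63, 73, 82, 83, 82, 82, 82, 80, 77, 76, 76, 75, 76, 75, 74, 72, 71, 70]
```

```bash
python3 -m inch '[[3,2.6,0,-4],[6,5.2,0,-8],[6.78,5.98,-1,-8],[6.78,5.98,-3,-8],[6.78,5.98,-4.4,-8],[6.78,5.98,-4.8,-8],[6.78,5.98,-4.8,-8],[6.78,5.98,-4.8,-8]]'
python3 -m inch '[[0,0,-0.1,0],[0,0,-0.2,0],[0,0,-0.3,0],[0,0,-0.4,0],[0,0,-0.5,0],[0,0,-0.6,0],[0,0,-0.7,0],[0,0,-0.7,0]]'
```

```text
time: 9.3
ee_pos: [0.544, 0.0637, 0.1121]
tcp_rot: [180.0, -0.1, 34.0]
wrist_force: [-0.2, 0.0, -2.8]
opening: 0.0165
grasp_force: 79.0
time: 10.3
ee_pos: [0.5437, 0.0638, 0.1042]
tcp_rot: [-180.0, 0.0, 34.0]
wrist_force: [0.2, -0.8, -3.6]
opening: 0.0165
grasp_force: 79.0
```

```bash
python3 -m inch '[[0,0,-0.03,0],[0,0,-0.06,0],[0,0,-0.09,0],[0,0,-0.12,0],[0,0,-0.12,0],[0,0,-0.12,0],[0,0,-0.12,0],[0,0,-0.12,0]]'
```

```text
time: 11.3
ee_pos: [0.5439, 0.0638, 0.1034]
tcp_rot: [180.0, -0.0, 34.0]
wrist_force: [-1.2, -1.0, 4.9]
opening: 0.0167
grasp_force: 79.7
```

```bash
python3 -m inch '[[0,0,0,7],[0,0,0,14],[0,0,0,21],[0,0,0,28],[0,0,0,35],[0,0,0,40],[0,0,0,40],[0,0,0,40]]'
```

```text
time: 12.3
ee_pos: [0.544, 0.0637, 0.1031]
tcp_rot: [180.0, 0.0, 73.9]
wrist_force: [0.4, -1.8, 1.8]
opening: 0.0164
grasp_force: 79.7
```

```bash
python3 -m inch '[[0,0,-0.03,0],[0,0,-0.05,0],[0,0,-0.05,7],[0,0,-0.05,14],[0,0,-0.05,21],[0,0,-0.05,28],[0,0,-0.05,35],[0,0,-0.05,35]]'
```

```text
time: 13.3
ee_pos: [0.5435, 0.0636, 0.1018]
tcp_rot: [-179.9, 0.0, 108.9]
wrist_force: [2.5, -2.2, -3.9]
opening: 0.0166
grasp_force: 79.0
```

```bash
python3 -m inch '[[0,0,-0.05,0],[0,0,-0.1,0],[0,0,-0.13,0],[0,0,-0.13,0],[0,0,-0.13,0],[0,0,-0.13,0],[0,0,-0.13,0],[0,0,-0.13,0]]'
```

```text
time: 14.3
ee_pos: [0.5437, 0.0638, 0.1013]
tcp_rot: [-180.0, -0.0, 109.0]
wrist_force: [0.8, -2.8, -2.3]
opening: 0.0167
grasp_force: 79.1
```

```bash
python3 -m inch '[[0,0,-0.05,0],[0,0,-0.1,0],[0,0,-0.15,0],[0,0,-0.15,0],[0,0,-0.15,0],[0,0,-0.15,0],[0,0,-0.15,0],[0,0,-0.15,0]]'
```

```text
time: 15.3
ee_pos: [0.5438, 0.0638, 0.0998]
tcp_rot: [180.0, 0.0, 109.0]
wrist_force: [1.8, -2.8, -1.3]
opening: 0.0166
grasp_force: 79.1
```

```bash
python3 -m inch '[[0,0,-0.1,0],[0,0,-0.2,0],[0,0,-0.3,0],[0,0,-0.4,0],[0,0,-0.5,0],[0,0,-0.6,0],[0,0,-0.7,0],[0,0,-0.7,0]]'
```

```text
time: 16.3
ee_pos: [0.5436, 0.0636, 0.0925]
tcp_rot: [-180.0, 0.0, 109.0]
wrist_force: [2.1, -4.5, -4.6]
opening: 0.0168
grasp_force: 78.9
```

```bash
python3 -m inch '[[0,0,-0.1,0],[0,0,-0.2,0],[0,0,-0.28,0],[0,0,-0.3,0],[0,0,-0.32,0],[0,0,-0.32,0],[0,0,-0.32,0],[0,0,-0.32,0]]'
```

```text
time: 17.3
ee_pos: [0.5438, 0.0638, 0.0897]
tcp_rot: [180.0, 0.0, 109.0]
wrist_force: [1.2, -4.0, -0.9]
opening: 0.0165
grasp_force: 79.2
```

```bash
python3 -m inch '[[0,0,0,8],[0,0,0,16],[0,0,0,24],[0,0,0,32],[0,0,0,40],[0,0,0,48],[0,0,0,52],[0,0,0,52]]'; python3 -c "
from workcell import bot;print(bot.get_obs()['torque'])"
python3 -m inch '[[0,0,0,2],[0,0,0,4],[0,0,0,6],[0,0,0,6],[0,0,0,6],[0,0,0,6],[0,0,0,6],[0,0,0,6]]'; python3 -c "
from workcell import bot;print(bot.get_obs()['torque'],bot.get_obs()['wrist_force'])"
```

```text
time: 18.3
ee_pos: [0.5438, 0.0638, 0.0897]
tcp_rot: [180.0, 0.0, 161.0]
wrist_force: [1.3, -4.1, 0.2]
opening: 0.0166
grasp_force: 79.4
[-0.8370406  -0.31945626 -0.00949015]
time: 19.3
ee_pos: [0.5438, 0.0638, 0.0897]
tcp_rot: [180.0, 0.0, 167.0]
wrist_force: [2.6, -3.0, 3.1]
opening: 0.0167
grasp_force: 79.5
[-0.78171162 -0.44798412 -0.02066107] [ 2.63939755 -2.98768107  3.11027215]
```

```bash
python3 -m inch '[[0,0,0,2],[0,0,0,3],[0,0,0,4],[0,0,0,5],[0,0,0,6],[0,0,0,6],[0,0,0,6],[0,0,0,6]]'; python3 -c "
from workcell import bot;print(bot.get_obs()['torque'],bot.get_obs()['wrist_force'])"
```

```text
time: 20.3
ee_pos: [0.5438, 0.0638, 0.0897]
tcp_rot: [180.0, 0.0, 173.0]
wrist_force: [3.1, -3.6, 4.0]
opening: 0.0165
grasp_force: 79.7
[-0.63728367 -0.43685672 -0.03767567] [ 3.14496596 -3.63914226  3.97463611]
```

```bash
python3 -m inch '[[0,0,0,-3],[0,0,0,-6],[0,0,0,-6],[0,0,0,-6],[0,0,0,-6],[0,0,0,-6],[0,0,0,-6],[0,0,0,-6]]'
python3 -m inch '[[0,0,0,0],[0,0,0,0],[0,0,0,0],[0,0,0,0],[0,0,0,0],[0,0,0,0],[0,0,0,0],[0,0,0,0]]' 4
python3 -m inch '[[0,0,2,0],[0,0,4,0],[-2,0,7,0],[-4,0,9,0],[-7,0,9,0],[-7,0,9,0],[-7,0,9,0],[-7,0,9,0]]'
python3 - <<'E'
from h import *
S=np.array([.5435,.0634]); A=np.radians(161); print("off",S+.022*np.r_[np.cos(A),np.sin(A)])
for n in("top","scene","wrist"):
    C=cam(n)
    for k,z in dict(knob_base=.069,knob_pointer=.069,knob_grip=.099,off_mark=.067).items():
        for a in bot.landmark_of(k,C[0])[:2]: print(n,k,round(a["score"],2),np.round(a["point"]),ray(C,a["point"],z)[:2].round(4))
save(C,"w6.png")
E
```

```text
time: 21.3
ee_pos: [0.5439, 0.064, 0.0897]
tcp_rot: [180.0, 0.0, 167.0]
wrist_force: [4.2, 0.2, 1.8]
opening: 0.0167
grasp_force: 79.7
time: 22.3
ee_pos: [0.5437, 0.0638, 0.0896]
tcp_rot: [180.0, -0.0, 167.0]
wrist_force: [-0.0, -0.0, 0.1]
opening: 0.0397
grasp_force: 0.0
time: 23.3
ee_pos: [0.4742, 0.0638, 0.1792]
tcp_rot: [-180.0, -0.0, 167.0]
wrist_force: [-0.2, -0.3, 0.5]
opening: 0.0396
grasp_force: 0.0
off [0.52269859 0.0705625 ]
top knob_pointer 0.42 [236. 212.] [0.5484 0.1898]
scene knob_base 0.52 [277. 211.] [0.5407 0.0615]
scene knob_pointer 0.61 [274. 204.] [0.5186 0.078 ]
scene knob_pointer 0.17 [256. 324.] [ 0.7035 -0.2594]
scene knob_grip 0.53 [281. 205.] [0.5543 0.0625]
scene off_mark 0.63 [278. 206.] [0.5302 0.0782]
scene off_mark 0.5 [168. 343.] [ 0.5657 -0.4087]
wrist knob_base 0.95 [299. 292.] [0.543  0.0635]
wrist knob_pointer 0.82 [295. 272.] [0.5245 0.0642]
wrist knob_grip 0.68 [302. 315.] [0.5431 0.0643]
wrist off_mark 0.55 [303. 270.] [0.5255 0.0704]
```

View pics/w6.png

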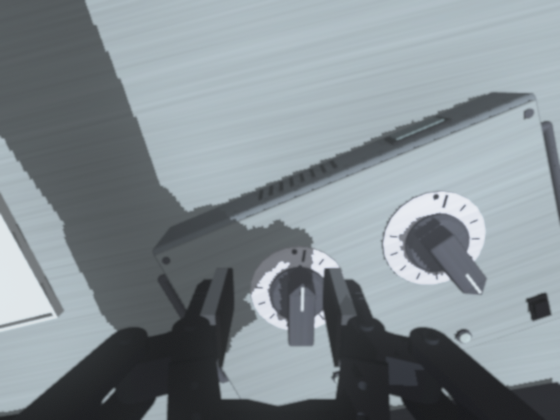

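The knob is fully home at (300,292). Its white line points at the off bar (304,256), and the gripper is clear.

```bash
python3 -c "
from workcell import bot;print(bot.job_done())"
```

```text
the job is handed in; nothing more can be done
None
```

The knob is back on the spindle, pressed fully home and turned to the off mark by position (the end stop gave no clear resistance); the gripper is clear and the job was handed in at about 23 s, with no verdict returned.

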